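# Turn the block to its last edge and hold the stencil at the mark

### The job

The block is ready for its last stripe: on the stencil board, turn it so that its bare wooden face lies flat against the steel stop bar, standing upright in the middle of the outlined square, and let go of it while the stencil is still fully back. Then pull the spring-loaded stencil out by its wooden handle, over the block, until its red pointer is level with the blue mark on the rail, and hold it still there against its spring: the job finishes while you are still holding it, with the block undisturbed. Leave everything else on the table where it stands.

Things in the scene. Friction and masses are not known exactly. Their poses are not given: they have to be found in the camera images.
- station: Fixed stencil board: plywood base 12 mm thick on the table. Origin on its underside (table top) below the middle of the stop bar's working face; x along the stencil's travel, away from the robot, from the block's place to the bar; y left along the bar; z up. Base spans x -170 to 190, y -160 to 160 mm. White guide rails 22 mm wide at y = +-78, x = 20 to 185 mm, tops 68 mm above the table.
- stop_bar (a point): Middle of the foot of the steel stop bar's working face, on the base top (12 mm above the table); axes as the station's. The bar lies behind it: 130 mm long in y, 10 mm thick in x, 30 mm high. The working face looks to -x (towards the robot).
- square (a point): Middle of the outlined square (black lines) on the base top in front of the bar, 25 mm from its working face, level with its middle; axes as the station's.
- block_center (a point): Centre of the loose wooden block, 50 x 50 x 40 mm tall, 50 to 100 g, 20 mm above the base it stands on. x points out of its bare face, z up; blue side -x, orange -y, green +y, each with a stripe of its colour on the top edge, the bare side none. Starts about 100 mm before the bar, bare face leftish, needing a clockwise (from above) turn of 50 to 130 degrees.
- bare_face (a point): Centre of the block's bare wooden face, 25 mm from the block's centre along its x axis, 20 mm above its underside; axes as the block's.
- stencil (a joint): Pull-out of the stencil plate towards the robot (station -x), m: 0 fully back, 0.080 end stop. A spring pulls it back: about 4 N at 0, 10 N at 0.060; let go, it returns. Pale blue plate 130 mm wide, 4 mm thick, level, 58 to 62 mm above the table, 6 mm clear over the block. Fully back, its front edge is 5 mm behind the bar's working face.
- stencil_handle (a point): Centre of the dark wooden handle fixed upright on the stencil plate: 18 mm thick along the pull (station x), 50 mm wide in y, 42 mm tall, rising from 62 to 104 mm above the table; this point is 83 mm above the table. Fully back it lies at station x = 75, y = 0 mm. Axes as the station's.
- stencil_pointer (a point): Tip of the red pointer line (3 mm wide) on top of the plate at its left edge, beside the left rail; moves with the stencil. Fully back it lies at station x = 120 mm. Axes as the station's.
- mark_line (a point): Middle of the blue mark, a clip 4 mm thick in x and 24 mm wide in y on top of the left rail, 68 mm above the table; it stays put. The stencil is at the mark when the pointer's station x equals the mark's: a pull of 38 to 64 mm. Axes as the station's.
- ink_pad: Black ink pad, 65 x 45 x 14 mm, loose on the base near its front left corner; origin under its centre. Leave alone.
- glue_stick: White glue stick with an orange cap standing on the base to the right of the bar, 28 mm across, 87 mm tall; origin under its centre. Leave alone.
- glue_stick2: White glue stick with a red cap standing on the table at the right, 28 mm across, 87 mm tall; origin under its centre. Leave alone.
- ink: Amber ink jar with a black cap on the table at the left, 44 mm across, 70 mm tall; origin under its centre. Leave alone.
- book: Closed red book lying on the table at the left, 210 x 150 x 24 mm; origin under its centre. Leave alone.
- scissors: Green-handled scissors lying on the table at the right, about 165 mm long, 9 mm high, blades to their +x; origin at the pivot end of the blades. Leave alone.
- tape_roll: Yellow roll of tape lying on the table at the right, 90 mm across, 19 mm high; origin under its centre. Leave alone.
Things that resemble listed ones, but are neither listed nor needed, are in the scene too. What is shaped like the part that bears block_center but pink is not meant.

How it is judged (in metres and radians):
On the way:
1. the block stands let go on the outlined square, bare face flat against the bar, the stencil still fully back (x of bare_face in the frame of station between -0.004 and 0.002 m and y of bare_face in the frame of station between -0.009 and 0.009 m and angle between the x axis of block_center and the x axis of station, either way round below 0.09 rad and angle between block_center's own z axis and vertical below 0.05 rad and height (world z) of block_center below 0.035 m and contact force between the fingers and block below 0.1 N and value of joint stencil below 0.006 m), for 0.2 s.
At the end, for the whole second after the job is handed in: Block upright, bare face at the bar (gap under 4 mm, turned under 0.09 rad), within 9 mm of the square's middle along the bar, touched by neither robot nor stencil; pointer within 4 mm of the mark, still (under 10 mm/s), the robot holding the stencil with over 2 N (x of bare_face in the frame of station between -0.004 and 0.002 m and y of bare_face in the frame of station between -0.009 and 0.009 m and angle between the x axis of block_center and the x axis of station, either way round below 0.09 rad and angle between block_center's own z axis and vertical below 0.05 rad and height (world z) of block_center below 0.035 m and x of stencil_pointer in the frame of mark_line between -0.004 and 0.004 m and velocity of joint stencil between -0.01 and 0.01 m/s and contact force between any of the fingers, the arm and stencil above 2 N and contact force between block and stencil below 0.1 N and contact force between each of the arm, the fingers and block below 0.1 N); the arm keeps its last pose, push and grip.
It fails at once if one of the other things on the table (ink pad, glue sticks, ink jar, book, scissors, tape) is moved more than 25 mm (distance of any of ink_pad, glue_stick, glue_stick2, ink, book, scissors, tape_roll from where it was at the start of the episode above 0.025 m).
It also fails if it takes over 53 s, if anything falls off the work surface, if the arm or the gripper's body presses on something with over 40 N, if the wrist force passes 120 N, or if a joint passes its speed limit or range.

### The arm

A 6-joint arm with a two-finger parallel gripper is mounted at the origin on the work surface. World frame = base frame: x ahead of the robot, y to its left, z up, the work surface at z = 0. Lengths are in m, angles in degrees, forces in N, time in s.
With the tool pointing down it reaches from about 0.375 to 0.9 m from the base axis. Payload 3.1 kg.
Tool frame: the origin (TCP) lies at the very end of the fingers, on their centre line; the grasp point (between the pads) lies 19 mm behind it; z points along the fingers, y is the direction in which the jaws open and shut (so a half turn about z gives the same grasp; the last joint's range is limited). The gripper opens to 87 mm and grips with 3 to 60 N. Pads are 19 mm wide; open, the fingers measure 117 mm over their backs; the gripper's body (75 mm by 190 mm) begins 51 mm behind the grasp point.
Start: joints at [-78.524, 30.224, 82.088, -0, 67.689, -10.227], TCP at [0.231, -0.581, 0.223] pointing down, gripper open.
Joint ranges: [-176.69, 176.69], [-43.24, 126.21], [12.49, 139.97], [-82, 262], [0, 151.66], [-163.58, 163.58]. Speed limits (degrees/s): [159.86, 159.86, 180, 180, 180, 180].

### API

Orientations are given as a 3x3 rotation matrix whose columns are the frame's x, y, z axes.
In Python, from rig import read_state, capture, hand_in gives the robot as it stands. The module is installed in compiled form; this text tells all that it offers.
- The arm moves only by the tool send_rows, never from a script. Its argument "moves" is one flat list of numbers, 7 for each row, row after row: the turn, a rotation vector about the world's x, y, z in degrees, then the shift along the world's x, y, z in cm, then the gripper's target within -1 to 1 (fully open at 1, half-way at 0, shut at -1). In form: [rx, ry, rz, tx, ty, tz, hand, rx, ry, rz, tx, ty, tz, hand, ...]. A call has 1 to 20 rows; each row shifts and turns the commanded pose from where the row before left it; what a row does not reach is not made up. A row lasts 1/10 s, in which the tool goes at most 50 mm and 8.59 degrees, less where a joint would pass 70% of its speed; a pose out of reach is approached as far as the arm can. A call with a gripper value outside its range is refused whole. The fingers move at their own pace and stop on an object; the grip force is fixed at half the most. Time passes only in rows, so rows that do not move let the fingers close. It gives the time, the measured TCP pose, the force and the opening at its end, in the units of the state.
- read_state(): the state, without advancing time (a new reading comes with each control period).
- capture(name): name is "side" or "top" or "wrist"; returns a dict with "pixels" (420x560x3 uint8, red, green, blue), "vertical_fov" (degrees; the focal length in pixels is half the picture's height over the tangent of half this angle, whatever the lens; pixels are square), "cx", "cy" (the principal point, pixels), "rvec" (rotation vector, rad) and "tvec" (3), from world to camera coordinates, as OpenCV has them. Camera axes: x right, y down, z forward; pixel columns grow to the right and rows downward; lengths in m; the calibration is good to about 2 mm. A picture is of the moment at which its call begins. There is no depth.
- hand_in(): hands the job in, once; it reports no verdict.
The state is a dict: "time_s": time; "joint_positions": joint angles; "qvel": joint speeds; "tau": joint torques, N m; "position": TCP position; "tcp_rot": TCP orientation; "force": force on the tool from outside, world axes, zero at the start; "moment": the same for the moment, N m; "opening": opening from 0.0 (shut) to 1.0 (fully open).
Only numpy, scipy, OpenCV 4.12 (cv2) and the standard library are available. Lean on these libraries where they do the work, as an engineer would, in place of code of your own. Each camera call takes 0.05 s, during which the arm holds its last target.

## Working session

There is one attempt and no reset: what is moved stays moved. The work goes in short steps, Python scripts to look and compute and a tool call to move; the robot and the scene stay as the last step left them, time stands still between calls to the robot, and variables do not carry over. Pictures are saved under pics/ and viewed, and the job is handed in when it is done.

Besides the shell and the picture viewer there is one more tool, called after "Request:" in YAML: its name, and indented under it one key for each argument. send_rows: Moves the arm, as the interface text tells. Its arguments: {"type":"object","properties":{"moves":{"type":"array","items":{"type":"number"}}},"required":["moves"]}

```bash
mkdir -p pics; cat > h.py <<'E'
import numpy as np, cv2, pickle
from rig import read_state, capture
def snap(n,tag):
    c=capture(n); pickle.dump(c,open(f'pics/{tag}.pkl','wb'))
    cv2.imwrite(f'pics/{tag}.png',np.ascontiguousarray(c['pixels'][:,:,::-1])); return c
def load(tag): return pickle.load(open(f'pics/{tag}.pkl','rb'))
def KRt(c):
    f=210/np.tan(np.radians(c['vertical_fov'])/2)
    return np.array([[f,0,c['cx']],[0,f,c['cy']],[0,0,1.]]),cv2.Rodrigues(np.array(c['rvec'],float))[0],np.array(c['tvec'],float).ravel()
def ray(c,uv,z):
    K,R,t=KRt(c); d=R.T@np.linalg.inv(K)@np.array([uv[0],uv[1],1.]); o=-R.T@t
    return o+d*(z-o[2])/d[2]
def proj(c,P):
    K,R,t=KRt(c); p=(np.atleast_2d(P)@R.T+t)@K.T; return p[:,:2]/p[:,2:]
E
python3 - <<'E'
from h import *
for n in ('side','top','wrist'):
    c=snap(n,n+'0'); K,R,t=KRt(c); print(n,c['vertical_fov'],c['cx'],c['cy'],-R.T@t,[k for k in c])
s=read_state(); print(s)
E
```

```text
side 49.183184277188026 284.2691354640217 203.96837209498233 [ 0.13828633 -0.8038133   1.04745504] ['pixels', 'vertical_fov', 'cx', 'cy', 'rvec', 'tvec']
top 44.825957229389566 294.2293370417464 202.97417194831604 [ 0.35975431 -0.00859356  1.56607829] ['pixels', 'vertical_fov', 'cx', 'cy', 'rvec', 'tvec']
wrist 61.05233388599421 280.6545366255098 207.83052541353624 [ 0.30607407 -0.5497207   0.3840479 ] ['pixels', 'vertical_fov', 'cx', 'cy', 'rvec', 'tvec']
{'time_s': 0.15, 'joint_positions': array([-7.85220036e+01,  3.02677900e+01,  8.21395663e+01, -1.18410724e-04,
        6.76888431e+01, -1.02271211e+01]), 'qvel': array([ 0.02224044, -0.11928064, -0.29083011,  0.08940225, -0.16510614,
        0.07330963]), 'tau': array([ 3.75490954e-04, -4.40432990e+01, -1.76842010e+01,  6.34062337e-02,
        5.52505336e-02, -9.19181070e-05]), 'position': array([ 0.23105905, -0.58011863,  0.22178483]), 'tcp_rot': array([[ 9.29099302e-01,  3.69830196e-01, -3.35979785e-04],
       [ 3.69830230e-01, -9.29097893e-01,  1.64503759e-03],
       [ 2.96226463e-04, -1.65265876e-03, -9.99998590e-01]]), 'force': array([-0.98017032,  0.81830799, -0.7853087 ]), 'moment': array([-0.05976889,  0.02230036, -0.00054825]), 'opening': 0.9987448268571277}
```

View pics/top0.png

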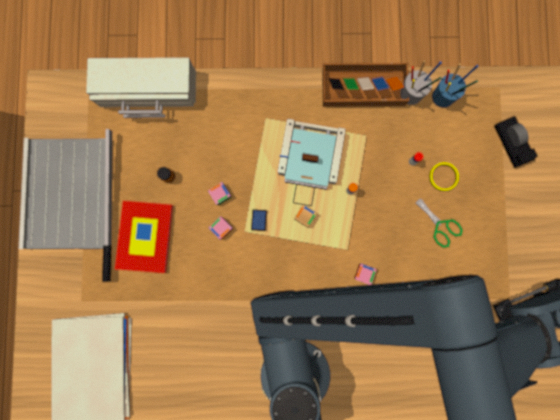

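View pics/side0.png

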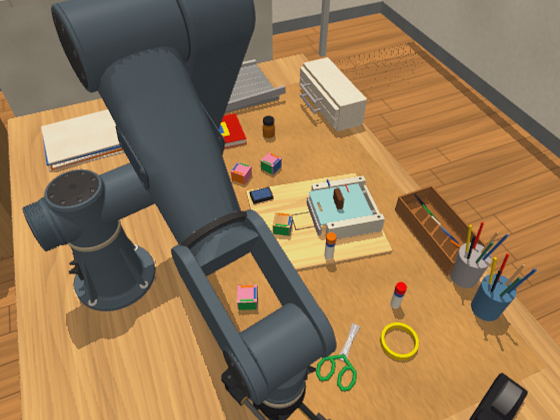

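The block candidates in the top view are the wooden block on the board at (306,215) and three pink-topped lookalikes at (220,194), (221,229) and (366,273). By the description I choose the one on the board, and I'll check it in a crop.

```bash
python3 - <<'E'
from h import *
a=cv2.imread('pics/top0.png'); b=cv2.imread('pics/side0.png')
cv2.imwrite('pics/c1.png',cv2.resize(a[115:255,240:375],None,fx=4.2,fy=4.2,interpolation=cv2.INTER_CUBIC))
cv2.imwrite('pics/c2.png',cv2.resize(b[165:275,240:400],None,fx=5,fy=5,interpolation=cv2.INTER_CUBIC))
E
```

```text
(no output)
```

View pics/c1.png

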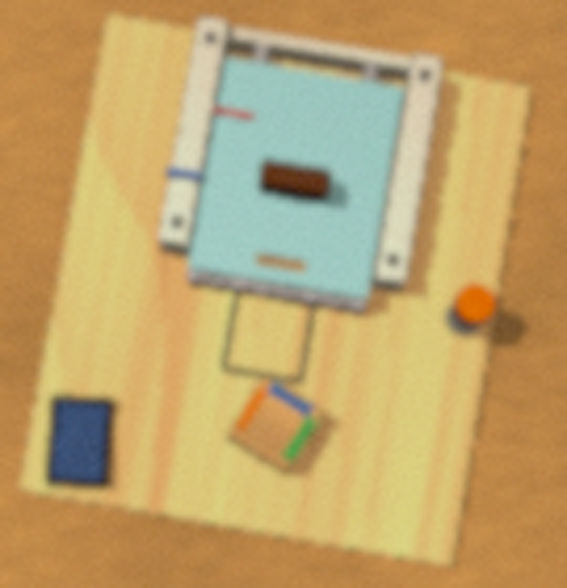

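View pics/c2.png

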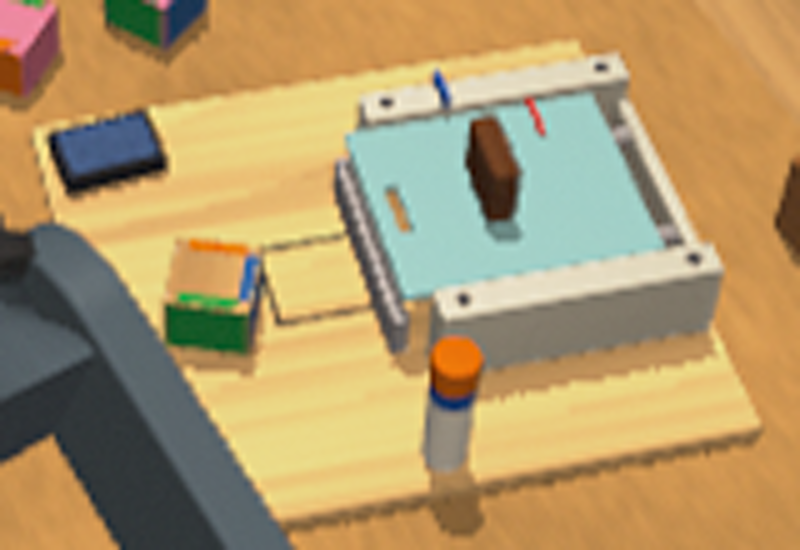

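```bash
python3 - <<'E'
from h import *
c=load('top0'); f=lambda u,v:(u/4.2+240-.4,v/4.2+115-.4)
def P(n,u,v,z): p=ray(c,f(u,v),z); print(n,np.round(p*1000,1)); return p[:2]
b=[P('base',*q,.012) for q in [(108,15),(530,88),(452,565),(22,490)]]
for i in range(4):
    d=b[(i+1)%4]-b[i]; print(np.linalg.norm(d),np.degrees(np.arctan2(d[1],d[0])))
b=np.array(b)
print('ctr',b.mean(0))
q=[P('sq',*q,.012) for q in [(238,292),(313,305),(301,381),(223,370)]]
r=[P('rail',*q,.068) for q in [(212,38),(177,221),(425,75),(393,260)]]
P('hand',294,172,.104)
P('mark',185,174,.070); P('ptr',216,112,.062)
k=[P('blk',*q,.052) for q in [(272,382),(316,412),(290,473),(230,436)]]
k=np.array(k);print(k.mean(0))
for i in range(4):
    d=k[(i+1)%4]-k[i]; print(np.linalg.norm(d),np.degrees(np.arctan2(d[1],d[0])))
P('or0',265,388,.052);P('or1',240,430,.052)
P('gr0',313,420,.052);P('gr1',290,460,.052)
E
```

```text
base [780.4  85.9  12. ]
base [ 723.  -226.3   12. ]
base [ 372.  -162.9   12. ]
base [428.2 148.5  12. ]
0.3173739637246753 -100.41698863353459
0.3566339495285002 169.76791092996717
0.31642771493860783 79.78164789726713
0.35773525957494434 -10.080798534928027
ctr [ 0.57589167 -0.03869515]
sq [572.2  -9.4  12. ]
sq [562.3 -64.2  12. ]
sq [506.4 -54.9  12. ]
sq [514.9   2.   12. ]
rail [747.9   8.1  68. ]
rail [615.6  33.6  68. ]
rail [ 719.9 -143.7   68. ]
rail [ 586.7 -119.1   68. ]
hand [643.3 -48.7 104. ]
mark [649.   27.7  70. ]
ptr [695.4   5.6  62. ]
blk [502.1 -33.1  52. ]
blk [480.5 -64.2  52. ]
blk [437.3 -45.3  52. ]
blk [463.8  -3.   52. ]
[ 0.47089968 -0.03640447]
0.03783473063444104 -124.79825329535214
0.047131322106245696 156.44355621717784
0.04994399068304459 57.93807497242675
0.04869563473465858 -38.17007845056779
or0 [497.8 -28.1  52. ]
or1 [468.  -10.1  52. ]
gr0 [474.8 -62.   52. ]
gr1 [446.5 -45.4  52. ]
```

Request:
send_rows:
  moves: [0,0,8.5,2.1,3.3,0.3,1,0,0,8.5,2.1,3.3,0.3,1,0,0,8.5,2.1,3.3,0.3,1,0,0,8.5,2.1,3.3,0.3,1,0,0,8.5,2.1,3.3,0.3,1,0,0,8.5,2.1,3.3,0.3,1,0,0,8.5,2.1,3.3,0.3,1,0,0,8.5,2.1,3.3,0.3,1,0,0,8.5,2.1,3.3,0.3,1,0,0,8.5,2.1,3.3,0.3,1,0,0,8.5,2.1,3.3,0.3,1,0,0,8.5,2.1,3.3,0.3,1,0,0,8.5,2.1,3.3,0.3,1,0,0,8.5,2.1,3.3,0.3,1,0,0,8.5,2.1,3.3,0.3,1,0,0,0,0,0,0,1]

```text
time_s: 1.75
position: [0.5482, -0.0819, 0.2678]
tcp_rot: [[-0.863, 0.506, 0.002], [0.506, 0.863, 0.001], [-0.001, 0.002, -1.0]]
force: [-0.3, -0.5, 0.1]
opening: 1.003
```

```bash
python3 - <<'E'
from h import *
c=snap('wrist','w1'); K,R,t=KRt(c); print(-R.T@t,R[2]); s=read_state(); print(s['position'],s['joint_positions'],s['tcp_rot'],s['time_s'])
E
```

```text
[ 0.47899524 -0.0405308   0.4300427 ] [ 0.25288403 -0.14696716 -0.95626896]
[ 0.54683669 -0.08370662  0.26740625] [-2.02769522e+01  2.17258123e+01  8.93923754e+01 -1.68300757e-03
  6.88786816e+01 -7.96768222e+01] [[-8.60746258e-01  5.09034259e-01  4.17585338e-05]
 [ 5.09034257e-01  8.60746259e-01 -4.46387661e-05]
 [-5.86661630e-05 -1.71661267e-05 -9.99999998e-01]] 1.8
```

View pics/w1.png

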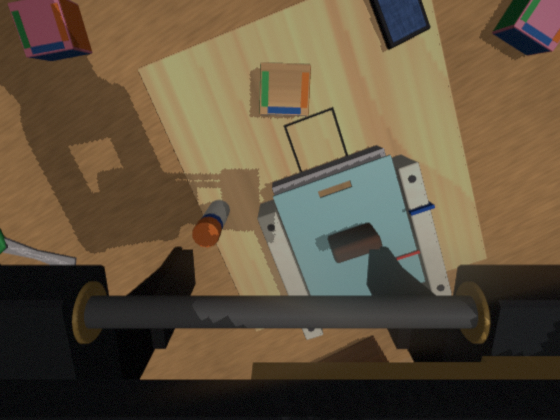

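```bash
python3 - <<'E'
from h import *
a=cv2.imread('pics/w1.png')
cv2.imwrite('pics/c3.png',cv2.resize(a[50:130,240:340],None,fx=7,fy=7,interpolation=cv2.INTER_CUBIC))
cv2.imwrite('pics/c4.png',cv2.resize(a[100:275,250:450],None,fx=4,fy=3.4,interpolation=cv2.INTER_CUBIC))
E
```

```text
(no output)
```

View pics/c3.png

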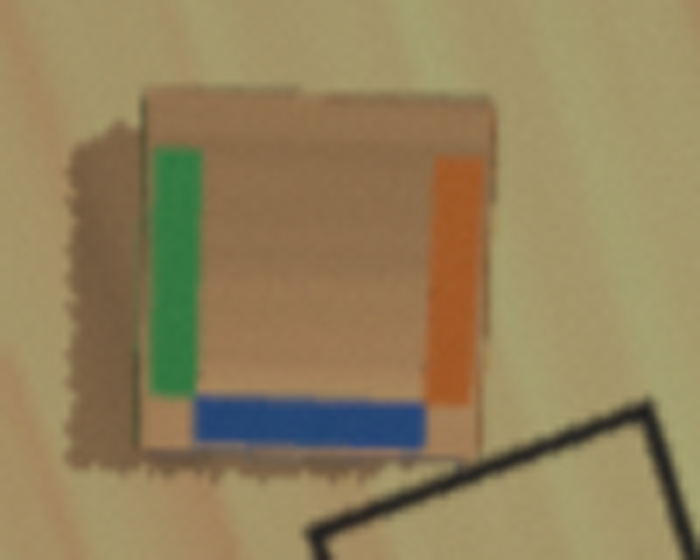

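View pics/c4.png

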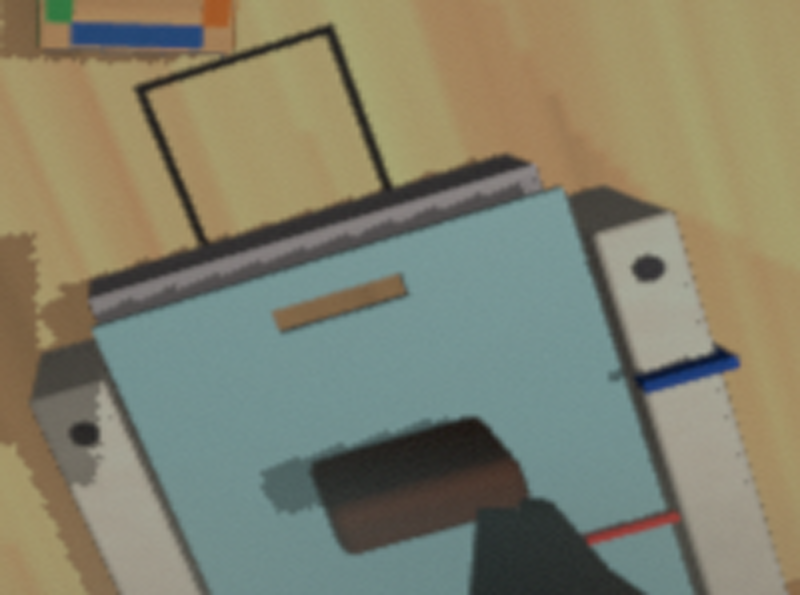

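```bash
python3 - <<'E'
from h import *
c=load('w1')
f=lambda u,v:((u+.5)/7+240-.5,(v+.5)/7+50-.5); g=lambda u,v:((u+.5)/4+250-.5,(v+.5)/3.4+100-.5)
k=np.array([ray(c,f(*q),.052)[:2] for q in [(145,92),(493,98),(477,458),(140,450)]])
ang=lambda d:np.degrees(np.arctan2(d[1],d[0]))
print(k*1000,'ctr',k.mean(0)*1000)
for i in range(4):
    d=k[(i+1)%4]-k[i]; print(np.linalg.norm(d),ang(d))
yaw=np.radians(-10.1)
q=np.array([ray(c,g(*q),.012)[:2] for q in [(331,28),(139,90)]]); d=q[1]-q[0]; print('sq near',q*1000,np.linalg.norm(d),ang(d))
q=np.array([ray(c,g(*q),.062)[:2] for q in [(92,326),(562,188)]]); d=q[1]-q[0]; print('plate front',q*1000,np.linalg.norm(d),ang(d))
q=np.array([ray(c,g(*q),.042)[:2] for q in [(90,297),(530,165)]]); d=q[1]-q[0]; print('bar top edge',q*1000,q.mean(0),np.linalg.norm(d),ang(d))
q=np.array([ray(c,g(*q),.012)[:2] for q in [(204,243),(390,188)]]); d=q[1]-q[0]; print('sq far/bar foot',q*1000,q.mean(0),np.linalg.norm(d),ang(d))
q=np.array([ray(c,g(*q),.068)[:2] for q in [(640,383),(738,360)]]); print('mark top?',q*1000)
q=np.array([ray(c,g(*q),.062)[:2] for q in [(680,517)]]); print('ptr',q*1000)
q=np.array([ray(c,g(*q),.062)[:2] for q in [(404,275),(275,325),(408,293),(280,332)]]); print('slot',q*1000)
E
```

```text
[[439.67884193 -40.00224028]
 [465.24543407   1.91276102]
 [507.06125405 -24.04165045]
 [480.98847344 -66.10663274]] ctr [473.24350087 -32.05944061]
0.049097026055168434 58.61836177115446
0.04921579294322301 -31.82721372864903
0.04948992446221602 -121.79152488327658
0.04886639910711078 147.7103789818787
sq near [[517.36870584   5.54166516]
 [507.23605455 -51.3987798 ]] 0.057834979860523286 -100.0902596685414
plate front [[560.10985006 -97.5172379 ]
 [584.48574486  29.46740358]] 0.12930306809053316 79.13371852615258
bar top edge [[555.75175161 -96.03005788]
 [579.15584893  28.94380446]] [ 0.5674538  -0.03354313] 0.12714644328646757 79.39296848594864
sq far/bar foot [[562.22936967 -61.13119688]
 [573.18191674  -4.5680479 ]] [ 0.56770564 -0.03284962] 0.057613784021314854 79.04121097738216
mark top? [[648.93056969  19.96216378]
 [655.2379781   45.52449086]]
ptr [[700.02788443  11.32180973]]
slot [[587.84392229 -18.12050295]
 [584.65643662 -55.1984682 ]
 [593.49653401 -19.83211748]
 [587.33841113 -55.14059068]]
```

The block's bare (stripe-less) edge is at the top of the crop, near (320,92), and the square starts just below it at (315,535). So bare points about 148° in the world and the turn is about 159° clockwise. That's more than the 50 to 130° stated, but the stripes are unambiguous. I'll grasp it now across the orange and green sides.

Request:
send_rows:
  moves: [0,0,-0.2,-1.23,0.86,-2.5,1,0,0,-0.2,-1.23,0.86,-2.5,1,0,0,-0.2,-1.23,0.86,-2.5,1,0,0,-0.2,-1.23,0.86,-2.5,1,0,0,-0.2,-1.23,0.86,-2.5,1,0,0,-0.2,-1.23,0.86,-2.5,1,0,0,0,0,0,-1.8,1,0,0,0,0,0,-1.8,1,0,0,0,0,0,-1.8,1,0,0,0,0,0,-1.8,1,0,0,0,0,0,-1.8,1,0,0,0,0,0,-0.7,1,0,0,0,0,0,0,1]

```text
time_s: 3.1
position: [0.4714, -0.0346, 0.0198]
tcp_rot: [[-0.847, 0.531, -0.002], [0.531, 0.847, 0.001], [0.002, -0.001, -1.0]]
force: [0.1, 0.2, 1.0]
opening: 0.998
```

```bash
python3 - <<'E'
from h import *
c=load('top0'); print('glue',ray(c,(475/4.2+240,303/4.2+115),.099))
snap('wrist','w2'); s=read_state(); print(s['position'],s['joint_positions'],s['force'],s['time_s'])
E
```

```text
glue [ 0.55042809 -0.17422322  0.099     ]
[ 0.47197601 -0.0346205   0.02046369] [-1.77554346e+01  3.98942372e+01  1.12097639e+02 -1.60085955e-02
  2.80605180e+01 -7.56682217e+01] [-0.29373096 -0.29160951 -0.18585904] 3.15
```

View pics/w2.png

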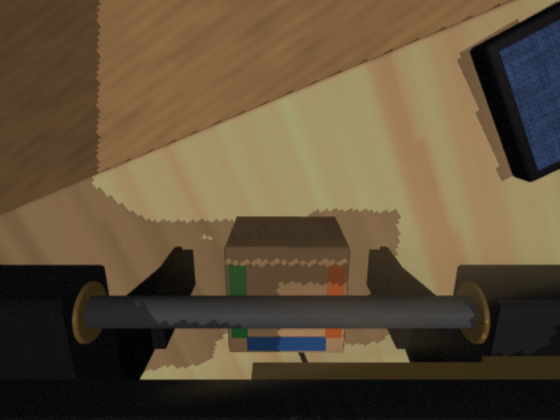

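The wrist view shows plain bare wood on the face at (287,232), green at left and orange at right, with the block centred between the fingers. I'll close and lift.

Request:
send_rows:
  moves: [0,0,0,0,0,0,-1,0,0,0,0,0,0,-1,0,0,0,0,0,0,-1,0,0,0,0,0,0,-1,0,0,0,0,0,0,-1,0,0,0,0,0,0,-1,0,0,0,0,0,0.5,-1,0,0,0,0,0,0.7,-1,0,0,0,0,0,0,-1]

```text
time_s: 4.05
position: [0.4729, -0.0342, 0.0334]
tcp_rot: [[-0.848, 0.53, 0.002], [0.53, 0.848, -0.001], [-0.002, 0.0, -1.0]]
force: [1.4, -0.1, -1.6]
opening: 0.57
```

```bash
python3 - <<'E'
from h import *
s=read_state(); print(s['position'],s['tcp_rot'],s['opening'])
snap('wrist','w3')
a=cv2.imread('pics/w3.png');cv2.imwrite('pics/c5.png',cv2.resize(a[180:380,180:400],None,fx=3,fy=3,interpolation=cv2.INTER_CUBIC))
E
```

```text
[ 0.47286481 -0.03418689  0.03341824] [[-8.48133385e-01  5.29780514e-01  1.53876573e-03]
 [ 5.29780390e-01  8.48134699e-01 -5.20510810e-04]
 [-1.58083710e-03  3.73745316e-04 -9.99998681e-01]] 0.5703204019181339
```

View pics/c5.png

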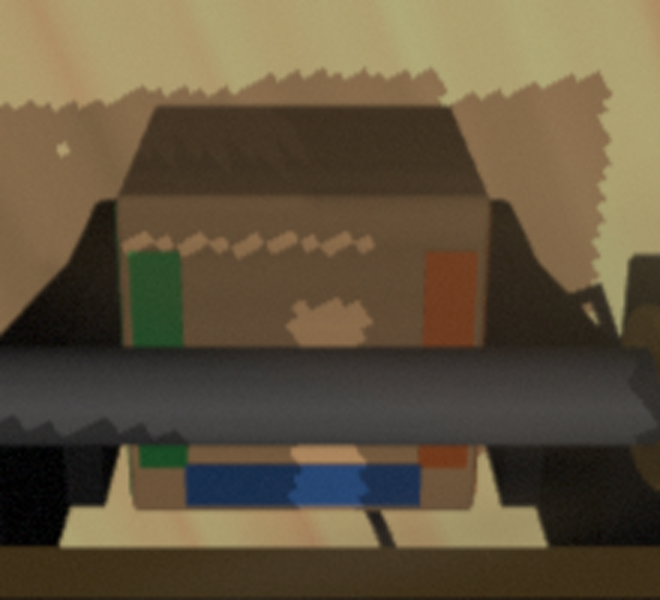

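```bash
python3 - <<'E'
from h import *
c=load('w3'); s=read_state()
for z in (.064,.066):
    k=np.array([ray(c,((u+.5)/3+179.5,(v+.5)/3+179.5),z)[:2] for u,v in [(118,196),(490,196),(472,508),(136,508)]])
    R=s['tcp_rot'][:2,:2]; print((k-s['position'][:2])@R*1000, (k.mean(0)-s['position'][:2])@R*1000)
E
```

```text
[[ 24.74847281 -23.70730938]
 [ 24.68969093  25.81263171]
 [-24.7496562   25.64720175]
 [-24.69241647 -23.63404247]] [-9.77232503e-04  1.02962040e+00]
[[ 25.59648134 -23.33206055]
 [ 25.53859253  25.43553631]
 [-23.14963482  25.27261968]
 [-23.09326471 -23.25990677]] [1.22304358 1.02904717]
```

Request:
send_rows:
  moves: [0,0,-8.34,0,0,0,-1,0,0,-8.34,0,0,0,-1,0,0,-8.34,0,0,0,-1,0,0,-8.34,0,0,0,-1,0,0,-8.34,0,0,0,-1,0,0,-8.34,0,0,0,-1,0,0,-8.34,0,0,0,-1,0,0,-8.34,0,0,0,-1,0,0,-8.34,0,0,0,-1,0,0,-8.34,0,0,0,-1,0,0,-8.34,0,0,0,-1,0,0,-8.34,0,0,0,-1,0,0,-8.34,0,0,0,-1,0,0,-8.34,0,0,0,-1,0,0,-8.34,0,0,0,-1,0,0,-8.34,0,0,0,-1,0,0,-8.34,0,0,0,-1,0,0,-8.34,0,0,0,-1,0,0,-8.34,0,0,0,-1,0,0,0,0,0,0,-1]

```text
time_s: 6.1
position: [0.4723, -0.0341, 0.0325]
tcp_rot: [[0.983, -0.181, -0.0], [-0.181, -0.983, 0.0], [-0.0, -0.0, -1.0]]
force: [-1.3, 0.2, -0.3]
opening: 0.569
```

```bash
python3 - <<'E'
from h import *
s=read_state(); print(s['position'],s['tcp_rot'],s['joint_positions'],s['opening'])
snap('wrist','w4');snap('top','t4')
a=cv2.imread('pics/t4.png');cv2.imwrite('pics/c6.png',cv2.resize(a[115:255,240:375],None,fx=4.2,fy=4.2,interpolation=cv2.INTER_CUBIC))
E
```

```text
[ 0.47228635 -0.03407754  0.03250506] [[ 9.83420670e-01 -1.81338827e-01 -1.27066534e-04]
 [-1.81338823e-01 -9.83420678e-01  4.44023623e-05]
 [-1.33011730e-04 -2.06241050e-05 -9.99999991e-01]] [-1.76844196e+01  3.84372945e+01  1.11882063e+02  4.28557547e-04
  2.96883520e+01  8.27629605e+01] 0.5693053887473261
```

View pics/w4.png

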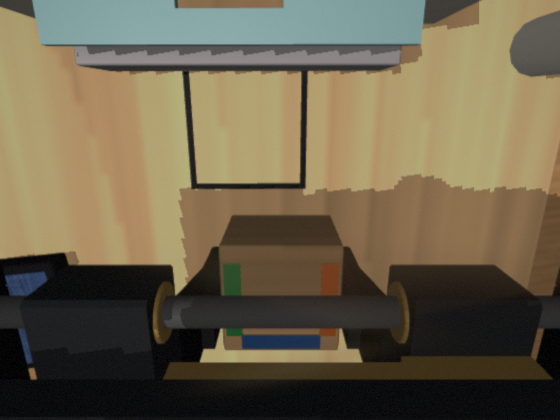

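View pics/c6.png

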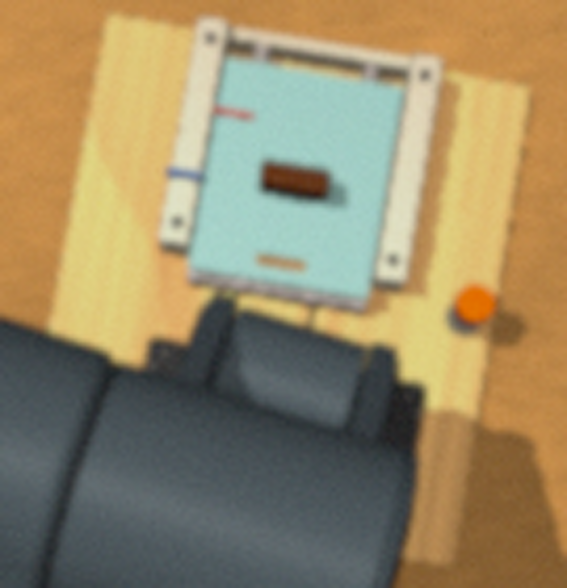

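```bash
python3 - <<'E'
from h import *
c=load('w4'); s=read_state(); p=s['position'][:2]; R=s['tcp_rot'][:2,:2].copy()
def T(n,q,z): 
    k=np.array([ray(c,x,z)[:2] for x in q]); print(n,((k-p)@R*1000).round(1).tolist())
T('sq near',[(193,186),(305,186)],.012)
T('sq far',[(187,72),(304,72)],.012)
T('bar foot',[(90,67),(400,67)],.012)
T('bar top',[(77,64),(401,64),(77,52),(401,49)],.042)
T('plate',[(47,44),(420,42)],.062)
T('blk top',[(222,263),(341,263),(341,347),(222,347)],.0645)
E
```

```text
sq near [[37.0, -47.0], [36.7, 12.0]]
sq far [[93.2, -45.6], [93.0, 10.6]]
bar foot [[95.7, -91.9], [95.1, 56.6]]
bar top [[94.3, -82.0], [93.8, 47.5], [98.8, -81.2], [99.3, 47.0]]
plate [[98.9, -80.5], [99.0, 47.0]]
blk top [[17.7, -24.5], [17.5, 23.3], [-22.6, 25.1], [-22.3, -26.6]]
```

Request:
send_rows:
  moves: [0,0,0,1.12,0.09,0,-1,0,0,0,1.12,0.09,0,-1,0,0,0,1.12,0.09,0,-1,0,0,0,1.12,0.09,0,-1,0,0,0,1.12,0.09,0,-1,0,0,0,1.11,0.09,0,-1,0,0,0,0,0,-0.5,-1,0,0,0,0,0,-0.5,-1,0,0,0,0,0,-0.1,-1,0,0,0,0,0,0,-1,0,0,0,0,0,0,-1]

```text
time_s: 7.3
position: [0.5391, -0.0287, 0.0214]
tcp_rot: [[0.983, -0.182, -0.0], [-0.182, -0.983, 0.0], [-0.001, -0.0, -1.0]]
force: [0.1, 0.7, -1.8]
opening: 0.572
```

```bash
python3 - <<'E'
from h import *
s=read_state(); print(s['position'],s['tcp_rot'][:,0],s['force'],s['opening'])
snap('wrist','w5');snap('side','s5')
a=cv2.imread('pics/s5.png');cv2.imwrite('pics/c7.png',cv2.resize(a[165:275,240:400],None,fx=5,fy=5,interpolation=cv2.INTER_CUBIC))
E
```

```text
[ 0.53906867 -0.02870647  0.02142007] [ 9.83353509e-01 -1.81702022e-01 -5.02132409e-04] [ 0.0950041   0.6752823  -1.79340864] 0.5717182872004429
```

View pics/w5.png

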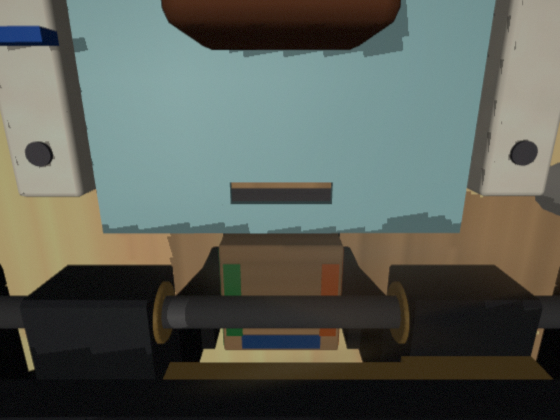

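View pics/c7.png

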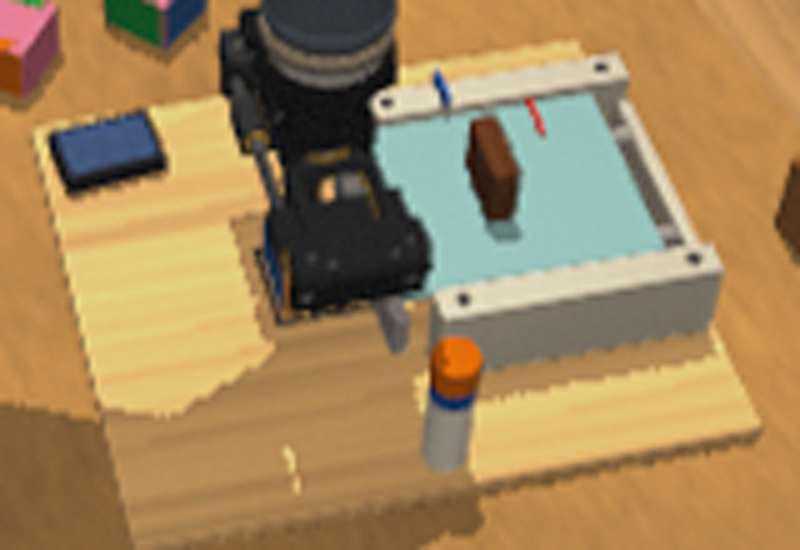

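Request:
send_rows:
  moves: [0,0,0,0.098,-0.018,-0.05,-1,0,0,0,0.098,-0.018,0,-1,0,0,0,0.098,-0.018,0,-1,0,0,0,0,0,0,-1]

```text
time_s: 7.8
position: [0.5426, -0.0293, 0.0211]
tcp_rot: [[0.983, -0.182, 0.0], [-0.182, -0.983, -0.0], [0.0, 0.0, -1.0]]
force: [0.5, -0.2, -0.2]
opening: 0.572
```

Request:
send_rows:
  moves: [0,0,0,0.098,-0.018,0,-1,0,0,0,0,0,0,-1]

```text
time_s: 8.0
position: [0.5428, -0.0292, 0.021]
tcp_rot: [[0.983, -0.181, -0.001], [-0.181, -0.983, 0.0], [-0.001, -0.0, -1.0]]
force: [-1.4, 0.1, -0.1]
opening: 0.57
```

Request:
send_rows:
  moves: [0,0,0,0.098,-0.018,0,-1,0,0,0,0,0,0,-1]

```text
time_s: 8.2
position: [0.5428, -0.0292, 0.0208]
tcp_rot: [[0.983, -0.181, -0.003], [-0.181, -0.983, 0.001], [-0.003, -0.0, -1.0]]
force: [-4.5, 0.4, 1.4]
opening: 0.575
```

Request:
send_rows:
  moves: [0,0,0,-0.06,0.011,-0.04,-1,0,0,0,0,0,0,-1,0,0,0,0,0,0,0.7,0,0,0,0,0,0,0.9,0,0,0,0,0,0,0.9,0,0,0,0,0,0,0.9,0,0,0,0,0,0,0.9]

```text
time_s: 8.9
position: [0.5442, -0.0296, 0.0207]
tcp_rot: [[0.983, -0.182, 0.001], [-0.182, -0.983, -0.0], [0.001, 0.0, -1.0]]
force: [-1.2, -0.1, -0.6]
opening: 0.911
```

```bash
python3 - <<'E'
from h import *
s=read_state(); print(s['position'],s['tcp_rot'][:,0],s['force'],s['opening'])
snap('wrist','w6')
E
```

```text
[ 0.54422753 -0.02957144  0.02065638] [ 9.83369361e-01 -1.81614639e-01  9.07287528e-04] [-1.1943405  -0.06137337 -0.58992973] 0.9109837268536385
```

View pics/w6.png

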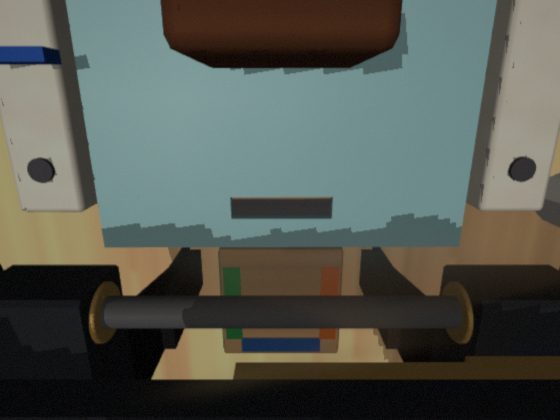

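Request:
send_rows:
  moves: [0,0,0,0,0,1,0.9,0,0,0,0,0,2.5,1,0,0,0,0,0,3,1,0,0,0,-1.5,0.28,3,1,0,0,0,-1.5,0.28,3,1,0,0,0,-1.5,0.28,3,1,0,0,0,-1.5,0.28,3,1,0,0,0,0,0,0,1,0,0,0,0,0,0,1]

```text
time_s: 9.85
position: [0.4841, -0.0183, 0.2067]
tcp_rot: [[0.983, -0.182, 0.003], [-0.182, -0.983, -0.001], [0.003, 0.0, -1.0]]
force: [-0.0, -0.2, -0.3]
opening: 0.998
```

```bash
python3 - <<'E'
from h import *
s=read_state(); print(s['position'],s['tcp_rot'][:,0],s['force'],s['opening'])
snap('wrist','w7')
E
```

```text
[ 0.48411364 -0.01831384  0.2067404 ] [ 0.9833848  -0.1815093   0.00295116] [-0.03860309 -0.2051786  -0.25780191] 0.9983583701471602
```

View pics/w7.png

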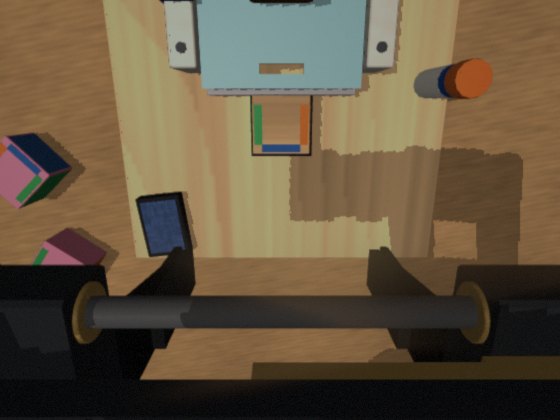

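```bash
python3 - <<'E'
from h import *
a=cv2.imread('pics/w7.png');cv2.imwrite('pics/c8.png',cv2.resize(a[75:165,195:370],None,fx=4.5,fy=4.5,interpolation=cv2.INTER_CUBIC))
E
```

```text
(no output)
```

View pics/c8.png

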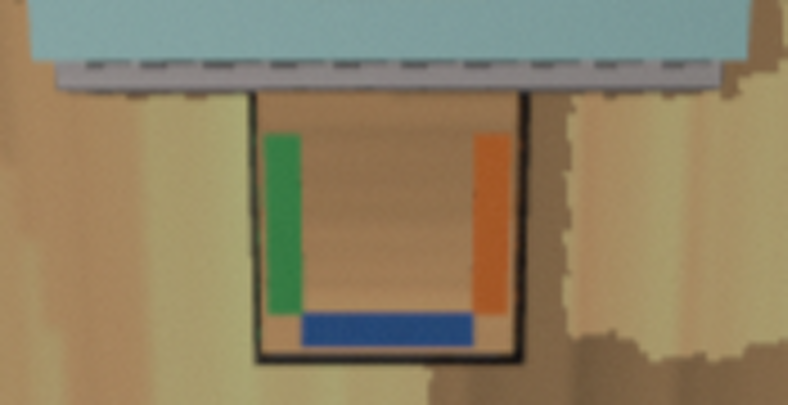

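The crop shows the block centred in the outlined square, its far edge at the bar (crop row ~90), and the blue stripe facing the robot. Next I'll go above the handle with the jaws turned along the pull.

Request:
send_rows:
  moves: [0,0,8.18,1.436,-0.266,0,1,0,0,8.18,1.436,-0.266,0,1,0,0,8.18,1.436,-0.266,0,1,0,0,8.18,1.436,-0.266,0,1,0,0,8.18,1.436,-0.266,0,1,0,0,8.18,1.436,-0.266,0,1,0,0,8.18,1.436,-0.266,0,1,0,0,8.18,1.436,-0.266,0,1,0,0,8.18,1.436,-0.266,0,1,0,0,8.18,1.436,-0.266,0,1,0,0,8.18,1.436,-0.266,0,1,0,0,0,0,0,-2,1,0,0,0,0,0,-2,1,0,0,0,0,0,0,1,0,0,0,0,0,0,1]

```text
time_s: 11.4
position: [0.6413, -0.0475, 0.164]
tcp_rot: [[0.182, 0.983, -0.003], [0.983, -0.182, 0.001], [0.0, -0.003, -1.0]]
force: [-0.4, -0.3, 0.4]
opening: 1.003
```

```bash
python3 - <<'E'
from h import *
s=read_state(); print(s['position'],s['tcp_rot'][:,0],s['force'],s['time_s'],s['joint_positions'])
snap('wrist','w8')
E
```

```text
[ 0.64126779 -0.04746747  0.16396099] [1.81957576e-01 9.83306356e-01 2.24570847e-04] [-0.39295077 -0.30716854  0.39978961] 11.4 [-1.41743080e+01  3.54625204e+01  8.23545523e+01  1.39986758e-03
  6.23635998e+01 -3.69117539e+00]
```

View pics/w8.png

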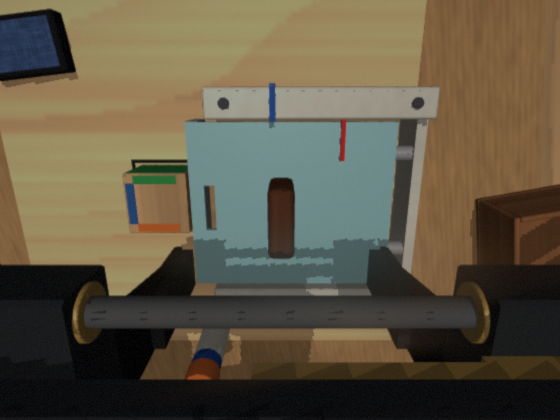

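```bash
python3 - <<'E'
from h import *
a=cv2.imread('pics/w8.png');cv2.imwrite('pics/c9.png',cv2.resize(a[75:175,195:365],None,fx=4.5,fy=4.5,interpolation=cv2.INTER_CUBIC))
E
```

```text
(no output)
```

View pics/c9.png

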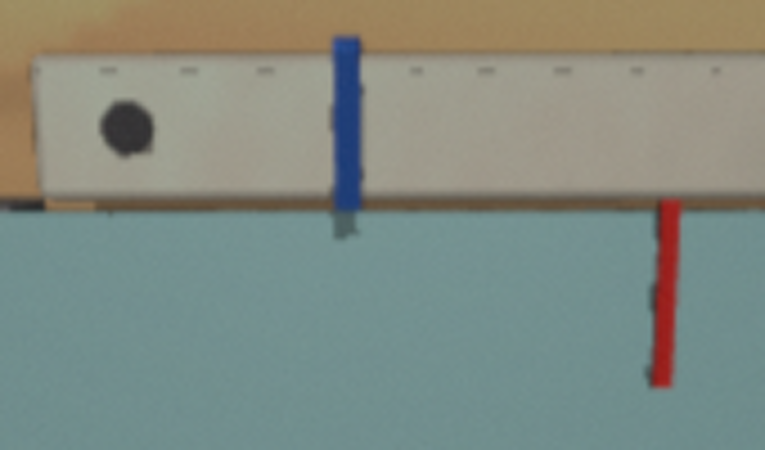

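```bash
cat >> h.py <<'E'
TH=np.radians(-10.5); SX=np.array([np.cos(TH),np.sin(TH)]); SO=np.array([.5676,-.0337])
def stn(p): d=np.asarray(p)[:2]-SO; return np.array([d@SX, d@np.array([-SX[1],SX[0]])])*1000
E
python3 - <<'E'
from h import *
c=load('w8'); f=lambda u,v:((u+.5)/4.5+194.5,(v+.5)/4.5+74.5)
for n,q,z in [('ptr',(668,205),.062),('ptr end',(661,385),.062),('mark top',(347,40),.071),('mark in',(347,208),.071),('mark mid68',(347,120),.068),('screw',(128,128),.068),('raile',(37,125),.068)]:
    print(n,stn(ray(c,f(*q),z)).round(1))
for n,q in [('hL',(268,220)),('hR',(294,220))]: print(n,stn(ray(c,q,.104)).round(1))
E
```

```text
ptr [119.7  66.7]
ptr end [120.   37.7]
mark top [68.7 91.3]
mark in [68.5 66.7]
mark mid68 [68.6 79.8]
screw [34.7 78.6]
raile [20.6 79.1]
hL [66.5  5. ]
hR [83.6  5. ]
```

Request:
send_rows:
  moves: [0,0,0,0,0,-1.5,1,0,0,0,0,0,-1.6,1,0,0,0,0,0,-1.6,1,0,0,0,0,0,-1.6,1,0,0,0,0,0,-1.6,1,0,0,0,0,0,-1.4,1,0,0,0,0,0,0,1,0,0,0,0,0,0,-1,0,0,0,0,0,0,-1,0,0,0,0,0,0,-1,0,0,0,0,0,0,-1,0,0,0,0,0,0,-1,0,0,0,0,0,0,-1,0,0,0,0,0,0,-1,0,0,0,0,0,0,-1]

```text
time_s: 12.95
position: [0.6417, -0.0475, 0.0727]
tcp_rot: [[0.182, 0.983, -0.0], [0.983, -0.182, -0.0], [-0.0, -0.0, -1.0]]
force: [0.3, -0.1, -0.7]
opening: 0.354
```

```bash
python3 - <<'E'
from h import *
s=read_state(); print(s['position'],stn(s['position']),s['tcp_rot'][:,0],s['force'],s['time_s'],s['opening']*87)
snap('wrist','w9')
E
```

```text
[ 0.64169568 -0.04750977  0.07266579] [75.37156817 -0.07566154] [ 1.81816800e-01  9.83332422e-01 -4.33014632e-06] [ 0.33168594 -0.07752473 -0.74456377] 12.95 30.776725700014147
```

View pics/w9.png

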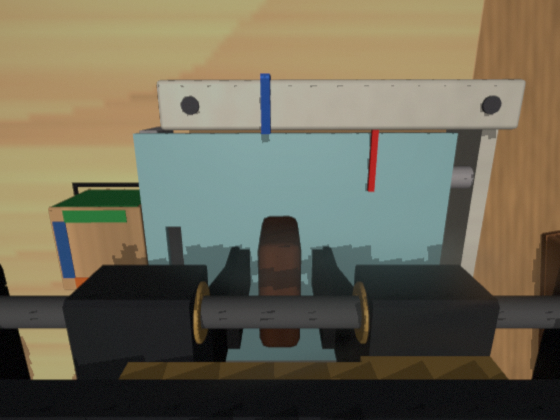

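Request:
send_rows:
  moves: [0,0,0,0,0,-0.3,-1,0,0,0,0,0,0,-1,0,0,0,0,0,0,-1,0,0,0,0,0,0,-1,0,0,0,0,0,0,-1]

```text
time_s: 13.5
position: [0.6412, -0.0474, 0.0695]
tcp_rot: [[0.182, 0.983, -0.001], [0.983, -0.182, 0.0], [-0.0, -0.001, -1.0]]
force: [-2.4, -0.4, 2.3]
opening: 0.202
```

Request:
send_rows:
  moves: [0,0,0,-0.25,0.046,0,-1,0,0,0,-0.5,0.093,0,-1,0,0,0,-0.5,0.093,0,-1,0,0,0,-0.5,0.093,0,-1,0,0,0,-0.5,0.093,0,-1,0,0,0,-0.5,0.093,0,-1,0,0,0,-0.5,0.093,0,-1,0,0,0,-0.5,0.093,0,-1,0,0,0,-0.5,0.093,0,-1,0,0,0,-0.5,0.093,0,-1,0,0,0,-0.25,0.046,0,-1,0,0,0,0,0,0,-1,0,0,0,0,0,0,-1,0,0,0,0,0,0,-1]

```text
time_s: 14.9
position: [0.5959, -0.0391, 0.0696]
tcp_rot: [[0.182, 0.983, 0.009], [0.983, -0.182, -0.002], [-0.0, 0.009, -1.0]]
force: [8.2, -0.9, -6.6]
opening: 0.206
```

```bash
python3 - <<'E'
from h import *
s=read_state(); print(s['position'],stn(s['position']),s['tcp_rot'][:,0],s['force'],s['time_s'],s['opening']*87)
snap('wrist','w10'); snap('top','t10'); snap('side','s10')
a=cv2.imread('pics/t10.png');cv2.imwrite('pics/c10.png',cv2.resize(a[115:255,240:375],None,fx=4.2,fy=4.2,interpolation=cv2.INTER_CUBIC))
a=cv2.imread('pics/s10.png');cv2.imwrite('pics/c11.png',cv2.resize(a[165:275,240:400],None,fx=5,fy=5,interpolation=cv2.INTER_CUBIC))
E
```

```text
[ 0.59585911 -0.03914878  0.06961662] [28.77886661 -0.2077261 ] [ 1.82355070e-01  9.83232744e-01 -1.57791456e-05] [ 8.15257068 -0.90063528 -6.60465415] 14.9 17.930755581309626
```

View pics/w10.png

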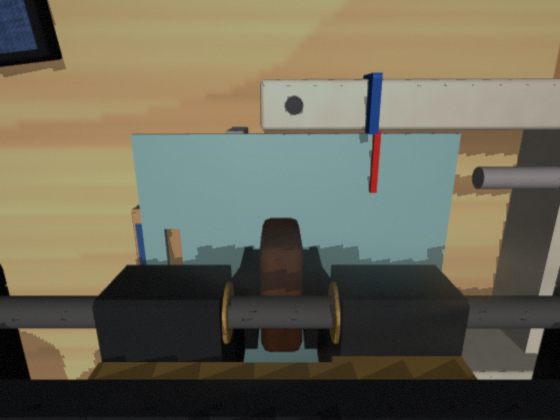

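View pics/c10.png

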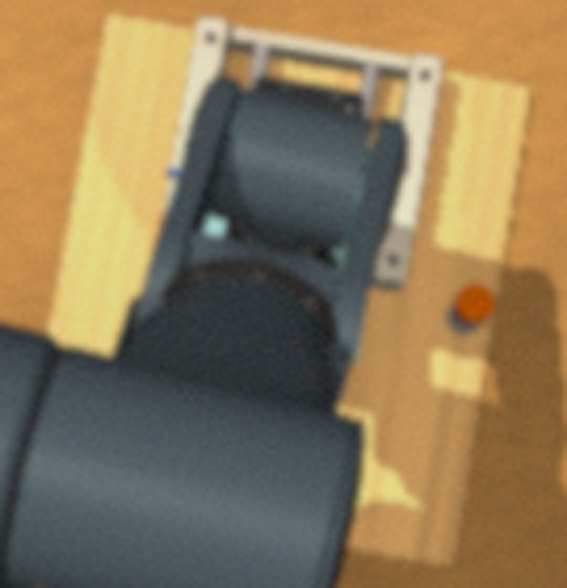

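View pics/c11.png

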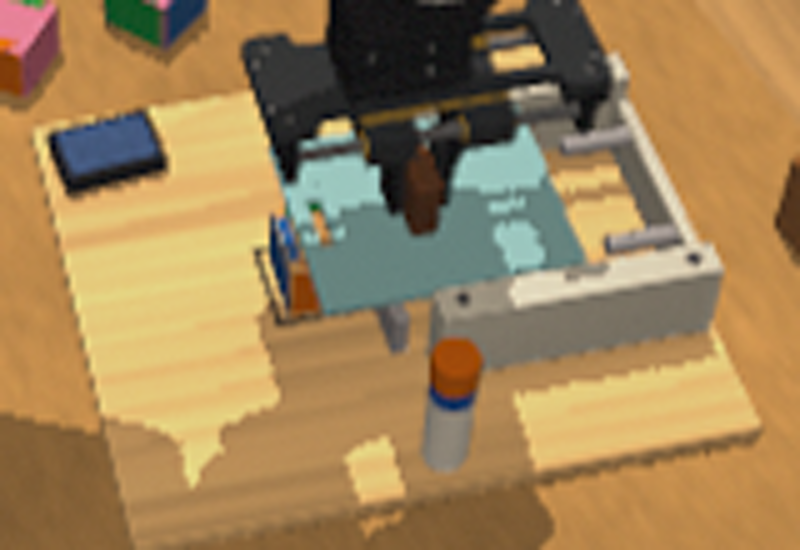

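```bash
python3 - <<'E'
from h import *
a=cv2.imread('pics/w10.png');cv2.imwrite('pics/c12.png',cv2.resize(a[60:205,310:440],None,fx=5,fy=4,interpolation=cv2.INTER_CUBIC))
E
```

```text
(no output)
```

View pics/c12.png

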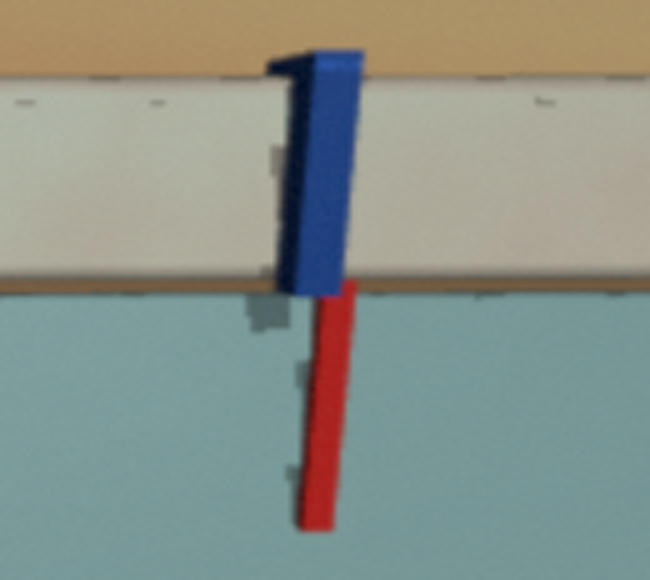

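```bash
python3 - <<'E'
from h import *
c=load('w10'); f=lambda u,v:((u+.5)/5+309.5,(v+.5)/4+59.5)
for n,q,z in [('ptr L',(319,298),.062),('ptr R',(355,285),.062),('pend',(315,527),.062),
 ('foot L in',(277,290),.068)]+[('top L in',(297,294),z) for z in (.068,.072,.074,.076)]+[('top R in',(345,294),z) for z in (.068,.072,.074,.076)]+[('topR out',(364,52),.074),('topL out',(317,52),.074),('footL out',(266,75),.068)]:
    print(n,z,stn(ray(c,f(*q),z)).round(1))
c=load('w8'); f=lambda u,v:((u+.5)/4.5+194.5,(v+.5)/4.5+74.5)
for z in (.068,.072,.076): print(stn(ray(c,f(347,125),z)))
E
```

```text
ptr L 0.062 [72.6 65.3]
ptr R 0.062 [75.9 66.8]
pend 0.062 [74.3 37.5]
foot L in 0.068 [67.2 66.7]
top L in 0.068 [69.  66.3]
top L in 0.072 [68.  66.6]
top L in 0.074 [67.5 66.8]
top L in 0.076 [67. 67.]
top R in 0.068 [73.4 66.3]
top R in 0.072 [72.2 66.6]
top R in 0.074 [71.7 66.8]
top R in 0.076 [71.1 67. ]
topR out 0.074 [71.3 91.6]
topL out 0.074 [67.4 91.6]
footL out 0.068 [64.6 89.6]
[68.55020043 79.05345022]
[68.6601228  79.08563372]
[68.77004518 79.11781722]
```

Request:
send_rows:
  moves: [0,0,0,-0.26,0.048,0,-1,0,0,0,-0.26,0.048,0,-1,0,0,0,0,0,0,-1,0,0,0,0,0,0,-1,0,0,0,0,0,0,-1,0,0,0,0,0,0,-1]

```text
time_s: 15.65
position: [0.5909, -0.0383, 0.0696]
tcp_rot: [[0.182, 0.983, 0.009], [0.983, -0.182, -0.002], [-0.0, 0.009, -1.0]]
force: [7.8, -1.4, -6.9]
opening: 0.203
```

```bash
python3 - <<'E'
from h import *
s=read_state(); print(s['position'],stn(s['position']),s['force'],s['time_s'],s['qvel'])
c=snap('wrist','w11'); snap('side','s11')
a=cv2.imread('pics/w11.png');cv2.imwrite('pics/c13.png',cv2.resize(a[60:205,310:440],None,fx=5,fy=4,interpolation=cv2.INTER_CUBIC))
a=cv2.imread('pics/s11.png');cv2.imwrite('pics/c14.png',cv2.resize(a[165:275,240:400],None,fx=5,fy=5,interpolation=cv2.INTER_CUBIC))
E
```

```text
[ 0.59092972 -0.03825535  0.06959457] [23.76920514 -0.22756651] [ 7.75783532 -1.40166579 -6.91174541] 15.65 [ 0.01505681 -0.04580189  0.18210836  0.11857613 -0.11875407  0.05843881]
```

View pics/c13.png

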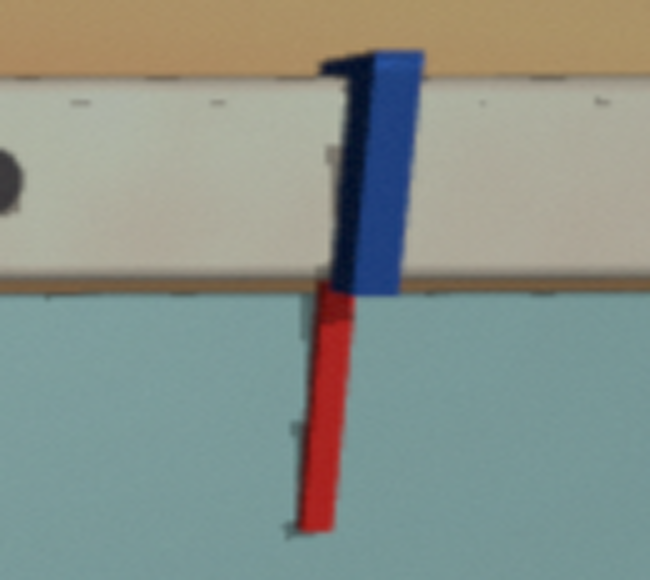

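View pics/c14.png

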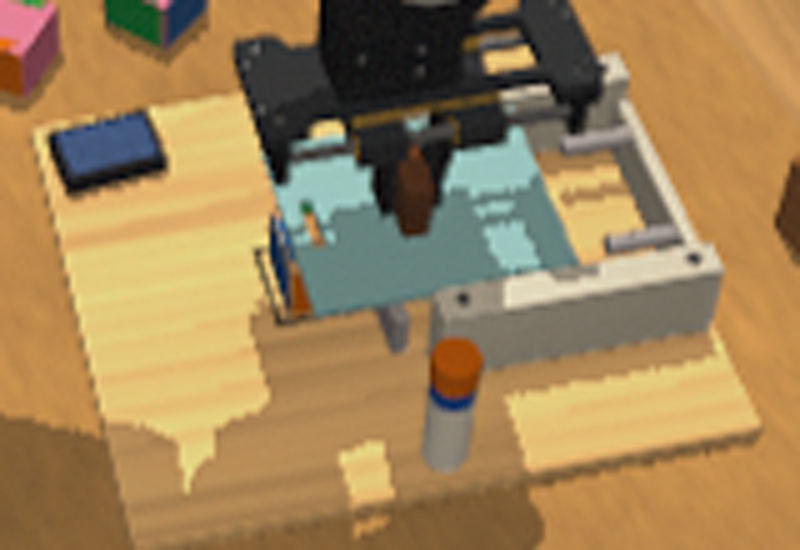

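```bash
python3 - <<'E'
from h import *
c=load('w11'); f=lambda u,v:((u+.5)/5+309.5,(v+.5)/4+59.5)
for n,q,z in [('ptr',(335,287),.062),('pend',(316,527),.062),('foot L in',(332,290),.068),('top L in',(355,294),.074),('top R in',(400,294),.074),('topR out',(425,52),.074),('topL out',(375,52),.074),('slope? railhole',(0,180),.068)]:
    print(n,z,stn(ray(c,f(*q),z)).round(1))
E
```

```text
ptr 0.062 [69.1 66.5]
pend 0.062 [69.5 37.5]
foot L in 0.068 [67.2 66.7]
top L in 0.074 [67.6 66.8]
top R in 0.074 [71.6 66.8]
topR out 0.074 [71.5 91.5]
topL out 0.074 [67.3 91.6]
slope? railhole 0.068 [36.8 78.7]
```

```bash
python3 - <<'E'
from rig import hand_in
print(hand_in())
E
```

```text
the job is handed in; nothing more can be done
None
```

I turned the block, set it against the stop bar and let go of it there. Then I pulled the stencil to the blue mark and handed the job in while holding it, at about 15.7 s; `hand_in()` gives no verdict.

- **Block:** I gripped it by its orange and green sides, turned it clockwise and crept forward until the bar pushed back with about 4.5 N. I then let go with the stencil fully back. The picture after release showed it flush with the bar and centred in the square.
- **Stencil:** I gripped the handle and pulled about 51 mm. The last measurement put the pointer at station x of about 69.2 mm and the mark at 69.4 mm, well inside the 4 mm limit. The arm was still and holding against the spring, with the wrist reading about 8 N along the pull.
- **Everything else:** I saw nothing else moved in the pictures. In the last side view the visible part of the block was still in its place under the plate.

Three things disagreed or went unchecked:
- **Turn angle:** The block needed a turn of about 159°, not the stated 50 to 130°. I followed the missing stripe, and a close view of the bare wooden face confirmed it.
- **Mark position:** Estimates varied between 68.6 and 69.4 mm depending on the view.
- **Downward force:** The wrist also read about 7 N downward while pulling, which I did not look into.

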